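Reload the dough chute beside the griddle

ROBOT

A 7-joint arm with a two-finger parallel gripper is mounted at the origin on the work surface. World frame = base frame: x ahead of the robot, y to its left, z up, the work surface at z = 0. Lengths are in m, angles in rad, forces in N, time in s.
With the tool pointing down it reaches from about 0.4 to 0.925 m from the base axis. Payload 4.1 kg.
Tool frame: the origin (TCP) lies at the very end of the fingers, on their centre line; the grasp point (between the pads) lies 19 mm behind it (r.tcp_to_grasp is the distance from the TCP to the grasp point, in m); z points along the fingers, x is the direction in which the jaws open and shut, and the axes are right-handed (so a half turn about z gives the same grasp; the last joint's range is limited). The gripper opens to 85 mm and grips with 20 to 120 N. Pads are 22 mm wide; open, the fingers measure 114 mm over their backs; the gripper's body (76 mm by 85 mm) begins 54 mm behind the grasp point. The pads swing forward as they close: fully open they stand 13 mm farther back than shut.
Start: joints at [-1.303, 0.398, 0.045, 1.537, -0.019, 1.207, -0.051], TCP at [0.233, 0.607, 0.231] pointing down, gripper open.
Joint ranges: [-2.82, 2.82], [-0.49, 2.23], [-1.37, 1.46], [0, 2.46], [-1.36, 4.5], [0.23, 2], [-2.94, 2.94]. Speed limits (rad/s): [2.57, 2.57, 3.14, 3.14, 3.14, 3.14, 3.14].

INTERFACE

Orientations are given as a 3x3 rotation matrix whose columns are the frame's x, y, z axes.
In Python, from plant import r, command_gripper, cams, finish_job, current_time, current_q, current_joint_vel, current_tau, current_position, current_tcp_rot, current_contact_force, current_torque, current_grip_width gives the robot as it stands. Calls block until the motion is done:
- r.move_ptp(position, orientation): joint-space move of the TCP to a pose.
- r.move_l(position, rotation=None, speed=0.15, force_limit=None): straight line of the TCP; rotation=None keeps the orientation; speed is the mean speed in m/s. With force_limit (N) it stops when the force on the tool has changed by that much, and returns True; else False.
- r.goto_joints(angles): joint-space move.
- command_gripper(opening, squeeze=None): finger opening in m; squeeze is the grip in N (None keeps the last); returns when the fingers have stopped.
- r.hold(seconds).
- r.solve_ik(position, orientation): joint angles nearest the present ones, or None.
- cams.get_image(name): name is "scene" or "side" or "wrist"; returns (picture, depth): 400x640x3 uint8, red, green, blue; 400x640 float32, m along the optical axis (not along the pixel's ray), 0 where there is no reading.
- cams.camera_params(name): a dict with "intrinsics" (3x3 intrinsics, pixels), "world_to_cam" (4x4, takes a point from world to camera coordinates); the wrist camera has in their place "mount" (4x4, takes a point from camera to tool coordinates, whose origin is the TCP and whose axes are the tool frame's). Camera axes: x right, y down, z forward; pixel columns grow to the right and rows downward; lengths in m; the calibration is good to about 2 mm. The wrist camera is an equidistant fisheye: a pixel r from the principal point sees the ray r / f radians off the axis. A picture is of the moment at which its call begins: read the wrist's pose just before it. camera_params takes no time and is no camera call.
A pose or a line that the arm cannot do raises r.MotionError and nothing moves.
- finish_job(): hands the job in, once; it reports no verdict.
Readings, each from a call of its own:
- current_time(): time.
- current_q(): joint angles.
- current_joint_vel(): joint speeds.
- current_tau(): joint torques, N m.
- current_position(): TCP position.
- current_tcp_rot(): TCP orientation.
- current_contact_force(): force on the tool from outside, world axes, zero at the start.
- current_torque(): the same for the moment, N m.
- current_grip_width(): finger opening in m.
Only numpy, scipy, OpenCV 4.12 (cv2) and the standard library are available. Lean on these libraries where they do the work, as an engineer would, in place of code of your own. Each camera call takes 0.05 s, during which the arm holds its last target. There are 200 camera calls.

TASK

Reload the roller chute that feeds dough tubs to the griddle: lift the open, empty tub out of the chute's low end and set it down in the teal colander, press the lid of every full tub fully home, and feed all the full tubs in at the chute's high open end, upright and lengthwise with the orange pull tab pointing downhill, so that each rolls under the clear splash cover by itself and they queue up from the stop. The cover only lets tubs through whose lids are home; do not handle full tubs at the low end, and leave the glass tumbler and the scraper where they are.

Things in the scene. Friction and masses are not known exactly. Their poses are not given: they have to be found in the camera images.
- chute: Fixed gravity chute: white rollers between aluminium rails, 420 mm long, sloping 0.12 rad down along its own +y (yaw near 0: low end on the left, high end on the right). Origin on the counter below the lane's centre line (own x = 0). Roller tops 30 mm up at the stop, 78 mm at the high end. Rails 70 mm apart inside, 86 mm over the outsides, 16 mm above the rollers. A freed tub rolls down unaided.
- chute_mouth (a point): Point on the roller tops, on the centre line, in the high end, which is open from above over its last 110 mm. It lies 347 mm along the slope from the stop: the middle of a tub's underside comes here when it is set in, just clear of the cover and of three queued tubs.
- chute_outlet (a point): Point on the roller tops, on the centre line, in the low end, which is open from above over 95 mm: 40 mm uphill of the stop, where the middle of the front tub's underside comes to rest. Four queued tubs reach 334 mm uphill of the stop.
- chute_stop (a point): Point on the roller tops, on the centre line, at the uphill face of the black stop plate that closes the low end (plate 22 mm above the rollers).
- chute_cover (a point): Centre of the underside of the clear splash cover: 100 mm wide, 3 mm thick, on four posts, over the lane from 95 to 294 mm uphill of the stop, 64 mm above the roller tops. Tubs with the lid home (60 mm high) roll under it; a lid more than about 4 mm proud is caught by its edge.
- empty: The used-up tub: white, open, no lid, 80 x 60 mm, 56 mm high, walls 2.5 mm, 40 g. It starts at the chute's low end against the stop, long side along the lane, and can be gripped from above across its 60 mm width, above the rails. Origin at the centre of its underside, x along its length, z up out of its mouth.
- colander: Loose teal plastic colander, round, 236 mm across the rim (two small loops beyond), 86 mm high, 300 g; inside floor 156 mm across, 4 mm above the counter, sides sloping outwards. Origin at the centre of its underside, z up.
- scraper: Bystander: steel scraper with a wooden handle, 260 mm long, 95 mm wide, lying beyond the chute. Origin on its underside, blade to its +x.
- tumbler: Bystander: glass tumbler, 72 mm across, 115 mm high, standing beyond the chute. Origin at the centre of its underside.
- tub1: Full dough tub (may be absent): white, 80 mm long (own x), 60 mm wide (own y), 56 mm high, 0.18 to 0.38 kg, upright on the counter. Blue press-in lid, 75 x 55 mm, its top 60 mm above the underside when home. Orange pull tab, 22 mm wide, sticks 7 mm out at the lid's own +x end. Origin at the centre of the underside, z up. Grip across the 60 mm width.
- lid1 (a joint): How far the lid of tub1 stands up from fully home, in m: 0 is home, 0.005 to 0.009 at the start. It stays where it is left and needs about 6 N straight down to move, then stops hard at 0.
- lid1_top (a point): Centre of the top of the lid of tub1, where to press.
- tub2: Full dough tub (may be absent): white, 80 mm long (own x), 60 mm wide (own y), 56 mm high, 0.18 to 0.38 kg, upright on the counter. Blue press-in lid, 75 x 55 mm, its top 60 mm above the underside when home. Orange pull tab, 22 mm wide, sticks 7 mm out at the lid's own +x end. Origin at the centre of the underside, z up. Grip across the 60 mm width.
- lid2 (a joint): How far the lid of tub2 stands up from fully home, in m: 0 is home, 0.005 to 0.009 at the start. It stays where it is left and needs about 6 N straight down to move, then stops hard at 0.
- lid2_top (a point): Centre of the top of the lid of tub2, where to press.
- tub3: Full dough tub (may be absent): white, 80 mm long (own x), 60 mm wide (own y), 56 mm high, 0.18 to 0.38 kg, upright on the counter. Blue press-in lid, 75 x 55 mm, its top 60 mm above the underside when home. Orange pull tab, 22 mm wide, sticks 7 mm out at the lid's own +x end. Origin at the centre of the underside, z up. Grip across the 60 mm width.
- lid3 (a joint): How far the lid of tub3 stands up from fully home, in m: 0 is home, 0.005 to 0.009 at the start. It stays where it is left and needs about 6 N straight down to move, then stops hard at 0.
- lid3_top (a point): Centre of the top of the lid of tub3, where to press.
- tub4: Full dough tub (may be absent): white, 80 mm long (own x), 60 mm wide (own y), 56 mm high, 0.18 to 0.38 kg, upright on the counter. Blue press-in lid, 75 x 55 mm, its top 60 mm above the underside when home. Orange pull tab, 22 mm wide, sticks 7 mm out at the lid's own +x end. Origin at the centre of the underside, z up. Grip across the 60 mm width.
- lid4 (a joint): How far the lid of tub4 stands up from fully home, in m: 0 is home, 0.005 to 0.009 at the start. It stays where it is left and needs about 6 N straight down to move, then stops hard at 0.
- lid4_top (a point): Centre of the top of the lid of tub4, where to press.

How it is judged:
At the end, for the whole second after the job is handed in: Full tubs: between the rails, centred within 10 mm, upright, middle under 315 mm uphill of the stop, tab end downhill, lid within 2 mm of home, still; front one within 12 mm of its place at the stop; empty tub still, in the colander (85 mm of its middle), colander upright (y of tub1 in the frame of chute between -0.133 and 0.16 m and x of tub1 in the frame of chute between -0.01 and 0.01 m and z of tub1 in the frame of chute between 0.028 and 0.08 m and angle between each of tub1, tub2, tub3, tub4's own z axis and vertical below 0.25 rad and x of chute_stop in the frame of tub1 above 0.03 m and value of joint each of lid1, lid2, lid3, lid4 below 0.002 m and linear speed of each of tub1, tub2, tub3, tub4, empty below 0.02 m/s and y of tub2 in the frame of chute between -0.133 and 0.16 m and x of tub2 in the frame of chute between -0.01 and 0.01 m and z of tub2 in the frame of chute between 0.028 and 0.08 m and x of chute_stop in the frame of tub2 above 0.03 m and y of tub3 in the frame of chute between -0.133 and 0.16 m and x of tub3 in the frame of chute between -0.01 and 0.01 m and z of tub3 in the frame of chute between 0.028 and 0.08 m and x of chute_stop in the frame of tub3 above 0.03 m and y of tub4 in the frame of chute between -0.133 and 0.16 m and x of tub4 in the frame of chute between -0.01 and 0.01 m and z of tub4 in the frame of chute between 0.028 and 0.08 m and x of chute_stop in the frame of tub4 above 0.03 m and distance between any of tub1, tub2, tub3, tub4 and chute_outlet below 0.012 m and horizontal distance between empty and colander below 0.085 m and height (world z) of empty below 0.08 m and angle between colander's own z axis and vertical below 0.15 rad); the robot touches nothing.
It fails at once if the tumbler is shifted more than 30 mm or tipped (distance of tumbler from where it was at the start of the episode above 0.03 m or angle between tumbler's own z axis and vertical above 0.5 rad).
It fails at once if the scraper is shifted more than 30 mm or tipped (distance of scraper from where it was at the start of the episode above 0.03 m or angle between scraper's own z axis and vertical above 0.5 rad).
It fails at once if a full tub is held or pushed by the fingers in the chute's low end, instead of rolling there from the high end ((distance between tub1 and chute_outlet below 0.05 m and contact force between tub1 and the fingers above 0.5 N) or (distance between tub2 and chute_outlet below 0.05 m and contact force between tub2 and the fingers above 0.5 N) or (distance between tub3 and chute_outlet below 0.05 m and contact force between tub3 and the fingers above 0.5 N) or (distance between tub4 and chute_outlet below 0.05 m and contact force between tub4 and the fingers above 0.5 N)).
Of tub1, tub2, tub3, tub4 only 3 to 4 are there at a start; the rules pass over those that are not, and their reading is None.
At some moment in a run one of tub1, tub2, tub3, tub4 may be knocked a few centimetres aside while the robot is not near it.
It also fails if it takes over 210 s, if anything falls off the work surface, if the arm or the gripper's body presses on something with over 40 N, if the wrist force passes 120 N, or if a joint passes its speed limit or range.

## Working session

There is one attempt and no reset: what is moved stays moved. The work goes in short steps, each a Python script; the robot and the scene stay as the last script left them, time stands still between calls to the robot, and variables do not carry over. Pictures are saved under pics/ and viewed, about 12 in all and at most 16, crops included, and the job is handed in when it is done.

```bash
ls; mkdir -p pics; python3 - <<'E'
from plant import *
import cv2,numpy as np
for n in("scene","side"):
    im,d=cams.get_image(n); cv2.imwrite(f"pics/{n}0.png",im[:,:,::-1]); np.savez(f"{n}0.npz",im=im,d=d)
    p=cams.camera_params(n); print(n,p["intrinsics"].tolist()); print(np.round(p["world_to_cam"],3).tolist()); print((d>0).mean())
print(cams.camera_params("wrist"))
E
```

```text
pics
scene [[390.59243466666203, 0.0, 321.00374769398553], [0.0, 390.59243466666203, 195.51308456064098], [0.0, 0.0, 1.0]]
[[-0.259, 0.966, 0.005, 0.13], [0.677, 0.185, -0.713, -0.335], [-0.69, -0.181, -0.701, 1.475], [0.0, 0.0, 0.0, 1.0]]
0.99604296875
side [[453.02691296038904, 0.0, 319.9114127461216], [0.0, 453.02691296038904, 196.71662504548507], [0.0, 0.0, 1.0]]
[[0.942, -0.334, -0.007, -0.583], [-0.204, -0.558, -0.804, 0.221], [0.265, 0.76, -0.594, 1.266], [0.0, 0.0, 0.0, 1.0]]
0.99602734375
{'intrinsics': array([[309.70691629,   0.        , 319.67329959],
       [  0.        , 309.70691629, 200.84803005],
       [  0.        ,   0.        ,   1.        ]]), 'mount': array([[ 9.99999517e-01, -9.46182749e-04, -2.66361943e-04,
         5.13458733e-04],
       [ 9.82856367e-04,  9.58547209e-01,  2.84932064e-01,
        -7.19078248e-02],
       [-1.42773068e-05, -2.84932189e-01,  9.58547676e-01,
        -1.43120391e-01],
       [ 0.00000000e+00,  0.00000000e+00,  0.00000000e+00,
         1.00000000e+00]])}
```

View pics/scene0.png

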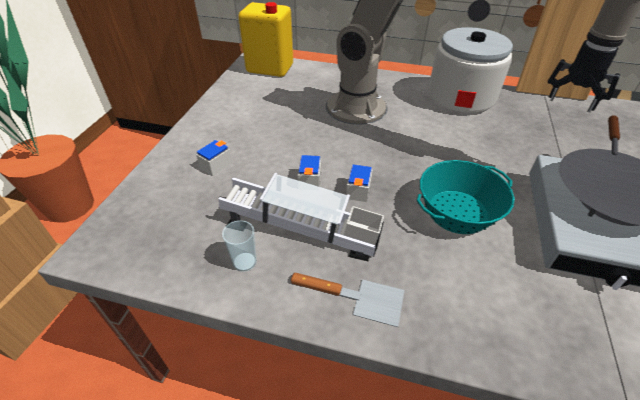

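View pics/side0.png

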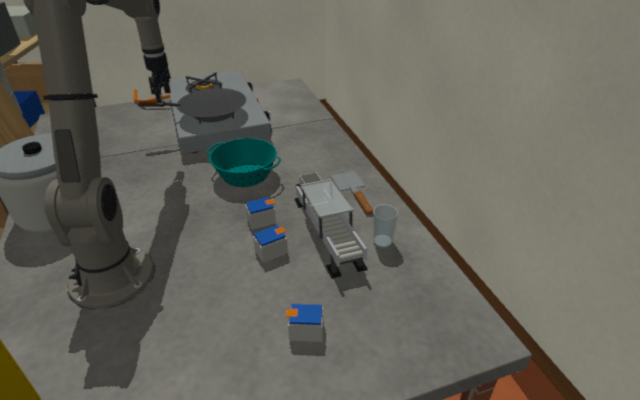

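Three tubs are present. In the scene view their lids are at (213,152), (310,165) and (360,176). The chute runs from (240,195) at the high end to (365,240) at the low end with the empty tub at (366,224). The colander is at (465,195) and the tumbler at (240,245). Next I'll get metric estimates from depth.

```bash
cat > h.py <<'E'
from plant import *
import cv2,numpy as np
def cloud(n,im,d,wp=None):
    p=cams.camera_params(n);K=p["intrinsics"]
    v,u=np.mgrid[:400,:640]
    if n=="wrist":
        X=(u-K[0,2])/K[0,0];Y=(v-K[1,2])/K[1,1];t=np.hypot(X,Y)+1e-9
        s=np.tan(np.minimum(t,1.3))/t; c=np.stack([X*s*d,Y*s*d,d],-1)
        M=p["mount"]; c=c@M[:3,:3].T+M[:3,3]
        return c@wp[1].T+wp[0]
    T=np.linalg.inv(p["world_to_cam"])
    c=np.stack([(u-K[0,2])/K[0,0]*d,(v-K[1,2])/K[1,1]*d,d],-1)
    return c@T[:3,:3].T+T[:3,3]
def hsv(im): return cv2.cvtColor(im,cv2.COLOR_RGB2HSV)
def blue(im): return cv2.inRange(hsv(im),(105,140,50),(125,255,255))
def orange(im): return cv2.inRange(hsv(im),(8,170,120),(20,255,255))
def shot(n):
    wp=(np.array(current_position()),np.array(current_tcp_rot())) if n=="wrist" else None
    im,d=cams.get_image(n); return im,d,cloud(n,im,d,wp)
def lids(im,d,P):
    """blue lids: (centre xy, lid top z, tab direction angle)"""
    ok=(d>0)&(P[...,2]>.045)&(P[...,2]<.16)
    k,L,st,ce=cv2.connectedComponentsWithStats((blue(im)>0).astype(np.uint8)*ok.astype(np.uint8))
    O=(orange(im)>0)&ok; out=[]
    for i in range(1,k):
        if st[i,4]<60: continue
        Q=P[L==i]; z=np.median(Q[:,2]); Q=Q[abs(Q[:,2]-z)<.006]
        hull=cv2.minAreaRect((Q[:,:2]*1000).astype(np.float32))
        m=Q[:,:2].mean(0); o=P[O]; o=o[np.hypot(*(o[:,:2]-m).T)<.06]
        dr=o[:,:2].mean(0)-m if len(o) else np.zeros(2)
        out.append((np.array(hull[0])/1000,z,np.arctan2(dr[1],dr[0]),hull[1],hull[2],len(o),st[i,4],tuple(ce[i].astype(int))))
    return out
E
python3 - <<'E'
from h import *
top=np.zeros((400,500,3),np.uint8);hz=np.full((400,500),-1.)
for n in("scene","side"):
    a=np.load(n+"0.npz");im,d=a["im"],a["d"];P=cloud(n,im,d)
    for l in lids(im,d,P): print(n,np.round(l[0],4),round(float(l[1]),4),round(float(l[2]),3),np.round(l[3],1),round(l[4],1),*l[5:])
    ok=(d>0); i=((0.95-P[...,0])/.0015).astype(int); j=((0.4-P[...,1])/.0015).astype(int)
    ok&=(i>=0)&(i<400)&(j>=0)&(j<500)&(P[...,2]<.2)
    for a_,b,z,c in zip(i[ok],j[ok],P[ok][:,2],im[ok]):
        if z>hz[a_,b]: hz[a_,b]=z;top[a_,b]=c
hm=np.clip((hz+.005)/.13*255,0,255).astype(np.uint8)
H=cv2.applyColorMap(cv2.dilate(hm,np.ones((2,2))),cv2.COLORMAP_JET)
cv2.imwrite("pics/top0.png",np.vstack([H[:300],cv2.dilate(top,np.ones((2,2)))[:300,:,::-1]]))
np.save("hz.npy",hz)
a=np.load("scene0.npz");im=a["im"];P=cloud("scene",im,a["d"])
t=(cv2.inRange(hsv(im),(78,100,40),(95,255,255))>0)&(P[...,2]>.075)&(P[...,2]<.1)
Q=P[t][:,:2]*1000; print("colander rim rect",cv2.minEnclosingCircle(Q.astype(np.float32)),P[t][:,2].max(), np.percentile(Q,[2,98],axis=0))
E
```

```text
scene [ 0.4551 -0.3546] 0.0671 2.856 [59.7 72.7] 68.3 29 285 (np.int64(211), np.int64(150))
scene [ 0.4439 -0.0515] 0.0684 0.169 [77.7 52.7] 11.5 47 266 (np.int64(309), np.int64(162))
scene [0.4494 0.0988] 0.0681 0.026 [76. 53.] 1.7 46 295 (np.int64(359), np.int64(173))
side [0.4511 0.0946] 0.0662 0.091 [74.8 60.2] 3.3 22 247 (np.int64(257), np.int64(205))
side [ 0.4439 -0.0554] 0.0672 0.232 [74.1 61. ] 10.1 31 312 (np.int64(267), np.int64(235))
side [ 0.4554 -0.3603] 0.0662 2.687 [55.8 71.4] 66.5 64 518 (np.int64(306), np.int64(314))
colander rim rect ((304.1205139160156, -467.7574768066406), 983.2279052734375) 0.09239025048743943 [[342.61463365 265.21634901]
 [576.50798759 497.84555206]]
```

View pics/top0.png

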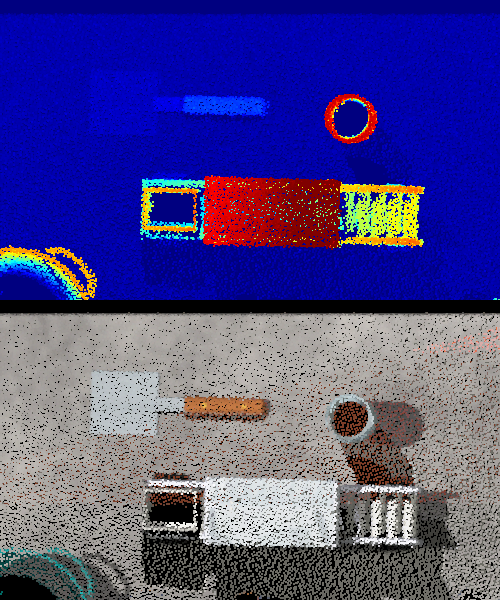

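The top-down map shows the chute with almost no yaw, spanning y≈+0.187 (low end) to -0.236 (high end) at x≈0.63. I'll fit it, then check both open ends from near with the wrist camera.

```bash
cat >> h.py <<'E'
def chute_R(yaw): # tub axes when lying in the lane, tab downhill
    c,s=np.cos(.12),np.sin(.12); Rz=np.array([[np.cos(yaw),-np.sin(yaw),0],[np.sin(yaw),np.cos(yaw),0],[0,0,1]])
    return Rz@np.array([[0,-1,0],[c,0,s],[-s,0,c]]).T.T if False else Rz@np.column_stack([[0,c,-s],[-1,0,0],[0,s,c]])
def tool(Rt,s): # tool orientation for gripping a tub of axes Rt; s=+-1
    z=-Rt[:,2]; x=s*Rt[:,1]; return np.column_stack([x,np.cross(z,x),z])
def tubR(a): return np.column_stack([[np.cos(a),np.sin(a),0],[-np.sin(a),np.cos(a),0],[0,0,1]])
E
python3 - <<'E'
from h import *
res=[]
for n in("scene","side"):
    a=np.load(n+"0.npz");P=cloud(n,a["im"],a["d"])
    # cover plane: 64+3 mm above rollers; local y of stop ~ +0.187
    q=(P[...,0]>.56)&(P[...,0]<.70)&(P[...,1]>-.14)&(P[...,1]<.11)
    zc=.030+.067+.12*(.178-P[...,1])
    m=q&(abs(P[...,2]-zc)<.008)
    k,L,st,_=cv2.connectedComponentsWithStats(m.astype(np.uint8)); i=1+st[1:,4].argmax()
    Q=P[L==i]; r=cv2.minAreaRect((Q[:,:2]*1000).astype(np.float32))
    A=np.c_[Q[:,:2],np.ones(len(Q))]; co=np.linalg.lstsq(A,Q[:,2],rcond=None)[0]
    print(n,np.round(r[0],1),np.round(r[1],1),round(r[2],2),"plane",co.round(4),len(Q),"z at ctr",(co@[r[0][0]/1000,r[0][1]/1000,1]).round(4))
R=tool(chute_R(0),1)
for s in(1,-1):
    for p in([.63,.14,.2],[.63,-.17,.25]): print(s,r_ if (r_:=r.solve_ik(p,tool(chute_R(0),s))) is None else np.round(r_,2))
E
```

```text
scene [631.7  -4.6] [198.  103.9] 88.34 plane [-0.007  -0.1204  0.1244] 2518 z at ctr 0.1206
side [632.7  -8.4] [207.8 101.1] 88.35 plane [-0.0014 -0.1212  0.1194] 1192 z at ctr 0.1195Traceback (most recent call last):
  File "<stdin>", line 15, in <module>
AttributeError: 'tuple' object has no attribute 'solve_ik'
```

```bash
cat >> h.py <<'E'
YAW=-.029; STOP=np.array([.637,.1786,.030])
def lane(u): # roller-top point u metres uphill of the stop
    return STOP-u*chute_R(YAW)[:,0]
E
python3 - <<'E'
from h import *
for s in(1,-1):
    for p,Rt in(([.63,.14,.2],chute_R(0)),([.63,-.17,.25],chute_R(0)),([.455,-.357,.2],tubR(2.75)),([.444,-.053,.2],tubR(.19)),([.45,.097,.2],tubR(.03)),([.46,.381,.2],tubR(1.57))):
        q=r.solve_ik(p,tool(Rt,s)); print(s,p,None if q is None else np.round(q,2))
command_gripper(.085)
S=1
for n,u in(("lo",.04),("hi",.34)):
    try: r.move_ptp(lane(u)+[0,0,.20],tool(chute_R(YAW),S))
    except r.MotionError as e: print(e); S=-1; r.move_ptp(lane(u)+[0,0,.20],tool(chute_R(YAW),S))
    im,d,P=shot("wrist"); np.savez(f"w{n}.npz",im=im,d=d,P=P); cv2.imwrite(f"pics/w{n}.png",im[:,:,::-1])
a,b=[cv2.imread(f"pics/w{n}.png") for n in("lo","hi")]
cv2.imwrite("pics/w.png",cv2.resize(np.vstack([a,b]),(480,600)))
print(S,current_time())
E
```

```text
1 [0.63, 0.14, 0.2] [-0.37  0.43  0.03  1.56  0.11  1.19  2.76]
1 [0.63, -0.17, 0.25] [-0.63  0.71  1.26  1.55 -0.59  1.31 -2.47]
1 [0.455, -0.357, 0.2] [-0.19  0.5   1.06  1.77 -0.47  1.16 -0.94]
1 [0.444, -0.053, 0.2] [-0.71  0.07  0.77  2.05 -0.06  1.04  1.85]
1 [0.45, 0.097, 0.2] [-0.72  0.09  0.44  2.02 -0.04  1.04  1.34]
1 [0.46, 0.381, 0.2] [-0.65  0.33 -0.15  1.7   0.05  1.11  2.33]
-1 [0.63, 0.14, 0.2] [-0.78  0.5   0.62  1.57 -0.18  1.18 -0.14]
-1 [0.63, -0.17, 0.25] [-0.48  0.52  0.91  1.55 -0.31  1.23  0.45]
-1 [0.455, -0.357, 0.2] [ 0.55  0.3   0.05  1.75 -0.01  1.09  1.78]
-1 [0.444, -0.053, 0.2] [-0.91  0.09  1.    2.05 -0.09  1.04 -1.25]
-1 [0.45, 0.097, 0.2] [-0.97  0.1   0.71  2.02 -0.08  1.04 -1.76]
-1 [0.46, 0.381, 0.2] [-1.06  0.35  0.37  1.71 -0.14  1.11 -0.64]
1 4.075
```

View pics/w.png

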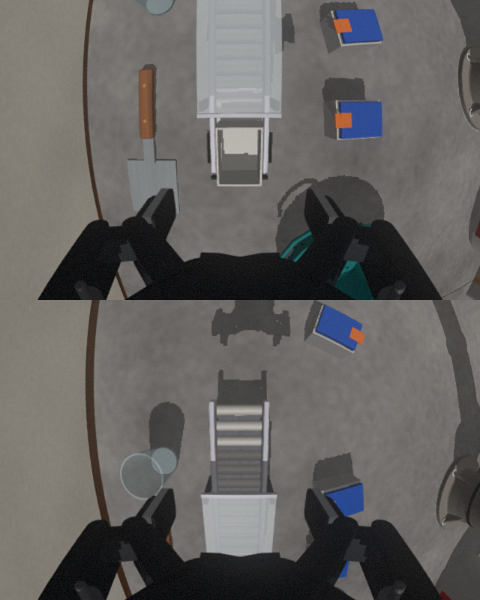

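Both open ends are clear: the empty tub's rim is around (240,155) in the upper image and the mouth rails around (238,440) in the lower one. Next: measure the empty's rim and the mouth centre line from these wrist clouds.

```bash
python3 - <<'E'
from h import *
Rc=chute_R(YAW)
for n in("lo","hi"):
    a=np.load(f"w{n}.npz");P=a["P"];L=(P-STOP)@Rc  # x downhill from stop, y left(-X world), z normal
    ok=(a["d"]>0)&(abs(L[...,1])<.07)
    def rep(t,m):
        Q=L[m]*1000; print(n,t,len(Q),"x",np.percentile(Q[:,0],[1,99]).round(1),"y",np.percentile(Q[:,1],[1,99]).round(1),"z",np.median(Q[:,2]).round(1))
    if n=="lo":
        rep("rim",ok&(L[...,2]>.048)&(L[...,2]<.066)&(L[...,0]>-.088)&(L[...,0]<.02))
        for lo in(-.08,-.03):
            m=ok&(abs(L[...,2]-.016)<.006)&(L[...,0]>lo)&(L[...,0]<lo+.03)
            rep("railL",m&(L[...,1]>.031)); rep("railR",m&(L[...,1]<-.031))
        rep("stop?",ok&(abs(L[...,2]-.022)<.005)&(abs(L[...,1])<.025)&(L[...,0]>-.01))
        rep("cover",ok&(abs(L[...,2]-.067)<.006)&(L[...,0]<-.089)&(L[...,0]>-.2))
    else:
        rep("rollers",ok&(abs(L[...,2])<.004)&(abs(L[...,1])<.03)&(L[...,0]<-.30))
        for lo in(-.42,-.36):
            m=ok&(abs(L[...,2]-.016)<.006)&(L[...,0]>lo)&(L[...,0]<lo+.05)
            rep("railL",m&(L[...,1]>.028)); rep("railR",m&(L[...,1]<-.028))
        rep("cover",ok&(abs(L[...,2]-.067)<.006)&(L[...,0]<-.2)&(L[...,0]>-.31))
a=np.load("wlo.npz")
P=a["P"];im=a["im"];t=(cv2.inRange(hsv(im),(78,100,30),(95,255,255))>0)&(P[...,2]>.08)&(P[...,2]<.095);print(t.sum())
b=np.load("scene0.npz");P=cloud("scene",b["im"],b["d"]);t=(cv2.inRange(hsv(b["im"]),(78,100,40),(95,255,255))>0)&(P[...,2]>.078)&(P[...,2]<.095)&(P[...,0]>.3)
Q=P[t][:,:2]; A=np.c_[2*Q,np.ones(len(Q))]
for _ in range(4):
    s=np.linalg.lstsq(A,(Q**2).sum(1),rcond=None)[0]; R=np.sqrt(s[2]+s[:2]@s[:2]); k=abs(np.hypot(*(Q-s[:2]).T)-R)<.008; Q=Q[k];A=A[k]
print("colander",s[:2],R,len(Q))
E
```

```text
lo rim 1015 x [-80.5  -1. ] y [-31.6  28.1] z 55.9
lo railL 209 x [-79.5 -50.3] y [32.8 41.4] z 16.1
lo railR 222 x [-79.4 -50.4] y [-44.7 -35.8] z 16.0
lo railL 213 x [-29.9  -0.3] y [33.1 41.9] z 16.0
lo railR 200 x [-29.9  -0.2] y [-44.6 -35.9] z 16.2
lo stop? 128 x [-4.  -2.3] y [-24.5  24.2] z 22.9
lo cover 13157 x [-198.9  -96.6] y [-50.5  47.3] z 67.5
hi rollers 2837 x [-402.5 -300.7] y [-29.4  29.4] z -0.5
hi railL 310 x [-409.7 -370.1] y [32.3 41.1] z 16.1
hi railR 302 x [-409.8 -370.1] y [-45.3 -36.6] z 16.1
hi railL 347 x [-359.7 -310.4] y [32.3 41.1] z 16.0
hi railR 325 x [-359.7 -310.3] y [-45.4 -36.6] z 16.2
hi cover 6963 x [-294.8 -201.4] y [-50.9  47. ] z 67.5
506
colander [0.46054308 0.38184774] 0.11605412099979258 854
```

```bash
sed -i 's/STOP=np.array(\[.637,/STOP=np.array([.6389,/' h.py; cat >> h.py <<'E'
GH=.024  # TCP above the tub's underside when gripping
E
python3 - <<'E'
from h import *
Rc=chute_R(YAW);T=tool(Rc,-1);n=Rc[:,2]
p=lane(.0405)+GH*n
r.move_ptp(p+.15*n,T); r.move_l(p,speed=.1)
command_gripper(.0,squeeze=20); print("grip",current_grip_width())
r.move_l(p+np.array([0,0,.16]),speed=.12); print("grip",current_grip_width())
C=np.array([.4605,.3818,0]); Tc=tool(tubR(np.pi/2),-1)
r.move_ptp(C+[0,0,.24],Tc)
print(r.move_l(C+[0,0,.007+GH],speed=.08,force_limit=6),current_position())
command_gripper(.080); r.hold(.2)
r.move_l(C+[0,0,.24],speed=.15)
command_gripper(0.0)
im,d,P=shot("scene"); cv2.imwrite("pics/s1.png",im[:,:,::-1])
for l in lids(im,d,P): print(np.round(l[0],4),round(float(l[1]),4),round(float(l[2]),3),np.round(l[3],1),round(l[4],1),*l[5:])
print(current_time())
E
```

```text
grip 0.05953518202051835
grip 0.059407383153795276
False [0.46064536 0.38194137 0.03128664]
[ 0.4555 -0.3548] 0.0671 2.85 [57.3 73.9] 67.6 26 283 (np.int64(211), np.int64(150))
[ 0.4435 -0.0514] 0.0684 0.173 [77.5 52.8] 11.1 46 274 (np.int64(309), np.int64(162))
[0.4496 0.0987] 0.0682 0.028 [74.8 52.8] 1.7 46 288 (np.int64(360), np.int64(173))
17.225
```

View pics/s1.png

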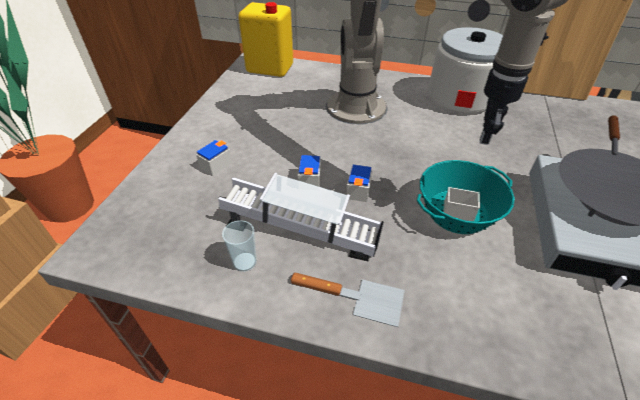

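The empty tub stands upright in the colander at (462,205), and the outlet is free. Starting with the first full tub: close look, press, re-check.

```bash
cat >> h.py <<'E'
def look(xy,a,h=.27):
    r.move_ptp([xy[0],xy[1],h],tool(tubR(a),-1)); r.hold(.2)
    im,d,P=shot("wrist"); cv2.imwrite(f"pics/w{current_time():.1f}.png",im[:,:,::-1])
    L=[l for l in lids(im,d,P) if l[6]>800]
    l=min(L,key=lambda l:np.hypot(*(l[0]-xy)))
    w,hh=l[3]; b=np.radians(l[4])+(0 if w>hh else np.pi/2)
    if np.cos(b-l[2])<0: b+=np.pi
    b=(b+np.pi)%(2*np.pi)-np.pi
    print("look",l[0].round(4),"z",round(float(l[1]),4),"yaw",round(b,3),"tab",round(float(l[2]),3),np.round(l[3],1),l[5:7])
    return l[0],float(l[1]),b
def press(xy,a,z):
    command_gripper(0.); T=tool(tubR(a),-1)
    r.move_ptp([xy[0],xy[1],.10],T)
    hit=r.move_l([xy[0],xy[1],.052],speed=.02,force_limit=22)
    print("press",hit,"z",round(current_position()[2],4),np.round(current_contact_force(),1))
    r.move_l([xy[0],xy[1],.20],speed=.15)
E
python3 - <<'E'
from h import *
xy,z,a=look(np.array([.4505,.0975]),.03)
press(xy,a,z)
command_gripper(.085)
xy,z,a=look(xy,a)
print(current_time())
E
```

```text
look [0.4511 0.0975] z 0.068 yaw 0.044 tab 0.053 [73.  52.7] (397, np.int32(2559))
press True z 0.06 [-1.1 -0.7  7.6]
look [0.4507 0.0972] z 0.0605 yaw 0.04 tab 0.049 [72.8 53.2] (389, np.int32(2465))
23.825
```

```bash
cat >> h.py <<'E'
def feed(xy,a,gh=.019,u=.349):
    command_gripper(.085); T=tool(tubR(a),-1)
    r.move_ptp([xy[0],xy[1],.13],T); r.move_l([xy[0],xy[1],gh],speed=.1)
    command_gripper(0.,squeeze=45); g=current_grip_width()
    r.move_l([xy[0],xy[1],.22],speed=.15); print("grip",g,current_grip_width())
    Rc=chute_R(YAW);n=Rc[:,2];p=lane(u)+gh*n
    r.move_ptp(p+.13*n,tool(Rc,-1)); print("above mouth, grip",current_grip_width())
    hit=r.move_l(p+.001*n,speed=.06,force_limit=8); print("down",hit,((np.array(current_position())-p)@Rc).round(4),np.round(current_contact_force(),1))
    command_gripper(.085); r.hold(.3)
    r.move_l(p+.13*n,speed=.15); r.hold(.5)
def state(name):
    out=[]
    for n in("scene","side"):
        im,d,P=shot(n); cv2.imwrite(f"pics/{name}_{n}.png",im[:,:,::-1])
        for l in lids(im,d,P): print(n,np.round(l[0],4),round(float(l[1]),4),round(float(l[2]),3),"lane",((np.r_[l[0],l[1]]-STOP)@chute_R(YAW)).round(3),l[5:])
E
python3 - <<'E'
from h import *
feed(np.array([.4509,.0973]),.042)
state("f1"); print(current_time())
a,b=[cv2.imread(f"pics/f1_{n}.png") for n in("scene","side")]
cv2.imwrite("pics/f1.png",np.vstack([cv2.resize(a[130:280,160:420],(780,450))]))
E
```

```text
grip 0.05942413743857083 0.05939093960709909
above mouth, grip 0.05948057929624111
down False [-0.     -0.0002  0.0013] [ 0.2 -0.1 -2.5]
scene [ 0.4542 -0.3539] 0.0671 2.855 lane [-0.538  0.169 -0.028] (28, np.int32(285), (np.int64(211), np.int64(150)))
scene [ 0.4447 -0.0514] 0.0685 0.163 lane [-0.238  0.187  0.01 ] (47, np.int32(270), (np.int64(309), np.int64(163)))
side [ 0.4436 -0.0571] 0.0673 0.271 lane [-0.244  0.188  0.008] (31, np.int32(299), (np.int64(267), np.int64(235)))
side [ 0.4555 -0.3602] 0.0662 2.681 lane [-0.544  0.168 -0.029] (65, np.int32(518), (np.int64(306), np.int64(314)))
33.9667
```

View pics/f1.png

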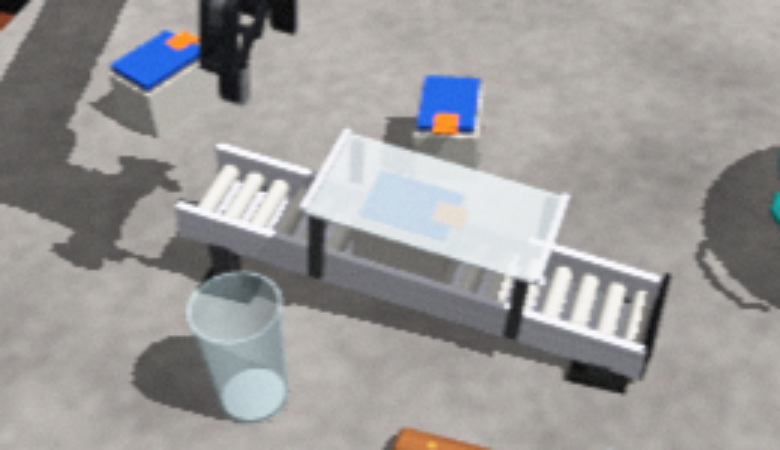

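The tub is under the cover with its tab downhill, around (415,205), and seems to be rolling still. I'll carry on with the next tub and check that it arrives.

```bash
python3 - <<'E'
from h import *
xy,z,a=look(np.array([.444,-.053]),.19)
press(xy,a,z); command_gripper(.085)
xy,z,a=look(xy,a)
state("f2"); print(current_time())
a=cv2.imread("pics/f2_scene.png"); cv2.imwrite("pics/f2.png",cv2.resize(a[130:280,160:420],(780,450)))
E
```

```text
look [ 0.4449 -0.0531] z 0.0684 yaw 0.191 tab 0.202 [72.9 53.3] (393, np.int32(2577))
press True z 0.06 [-1.6 -0.8  7. ]
look [ 0.4445 -0.0532] z 0.0605 yaw 0.193 tab 0.197 [73.1 52.9] (356, np.int32(2464))
scene [ 0.4596 -0.3343] 0.0672 2.868 lane [-0.519  0.164 -0.025] (29, np.int32(283), (np.int64(216), np.int64(152)))
scene [ 0.444  -0.0526] 0.0605 0.188 lane [-0.239  0.188  0.002] (46, np.int32(254), (np.int64(309), np.int64(164)))
scene [0.6373 0.1455] 0.0953 1.572 lane [-0.041  0.001  0.061] (63, np.int32(461), (np.int64(363), np.int64(218)))
side [0.6372 0.1434] 0.0947 1.531 lane [-0.043  0.001  0.06 ] (12, np.int32(123), (np.int64(310), np.int64(177)))
side [ 0.4437 -0.0576] 0.0594 0.254 lane [-0.244  0.188  0.   ] (30, np.int32(269), (np.int64(267), np.int64(237)))
side [ 0.4597 -0.341 ] 0.0663 0.0 lane [-0.525  0.164 -0.027] (0, np.int32(497), (np.int64(306), np.int64(307)))
41.325
```

View pics/f2.png

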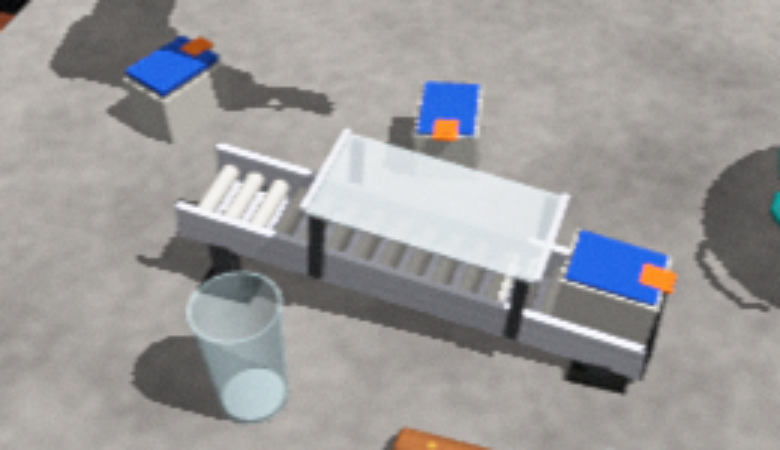

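The first tub rests at the stop with its tab downhill, lid at (615,265). The far tub at (170,65) has been knocked about 20 mm, so I'll locate it afresh before handling it.

```bash
python3 - <<'E'
from h import *
feed(np.array([.4447,-.0531]),.193)
xy,z,a=look(np.array([.46,-.338]),2.75)
press(xy,a,z); command_gripper(.085)
xy,z,a=look(xy,a); np.save("t3.npy",[*xy,a])
state("f3"); print(current_time())
E
```

```text
grip 0.059458091333361315 0.0595078435420047
above mouth, grip 0.05938327370828069
down False [-0.     -0.0002  0.0013] [ 0.2  0.2 -2.7]
look [ 0.459  -0.3376] z 0.0674 yaw 2.749 tab 2.746 [53.6 73. ] (390, np.int32(2604))
press True z 0.0601 [-1.6  1.1  5. ]
look [ 0.4589 -0.3377] z 0.0605 yaw 2.745 tab 2.746 [53.7 73.2] (376, np.int32(2505))
scene [ 0.4593 -0.3348] 0.0605 2.785 lane [-0.518  0.165 -0.032] (28, np.int32(250), (np.int64(216), np.int64(153)))
scene [0.6368 0.1457] 0.0954 1.668 lane [-0.041  0.001  0.061] (101, np.int32(455), (np.int64(363), np.int64(218)))
side [ 0.4596 -0.3411] 0.0595 2.696 lane [-0.524  0.164 -0.033] (60, np.int32(466), (np.int64(306), np.int64(309)))
58.675
```

```bash
python3 - <<'E'
from h import *
x,y,a=np.load("t3.npy"); feed(np.array([x,y]),a)
r.move_ptp([.46,-.2,.3],tool(tubR(0),-1)); r.hold(6)
state("f4"); print(current_time())
s=cv2.imread("pics/f4_scene.png"); cv2.imwrite("pics/f4.png",cv2.resize(s[130:280,180:520],(800,353)))
E
```

```text
grip 0.05918454337933821 0.059201824282062
above mouth, grip 0.05932160338722822
down False [-0.     -0.0002  0.0013] [-0.4 -0.1 -4. ]
scene [0.6375 0.1457] 0.0955 1.683 lane [-0.041  0.     0.061] (101, np.int32(457), (np.int64(364), np.int64(218)))
side [0.6376 0.1426] 0.0947 1.526 lane [-0.044  0.     0.06 ] (12, np.int32(123), (np.int64(310), np.int64(177)))
75.825
```

View pics/f4.png

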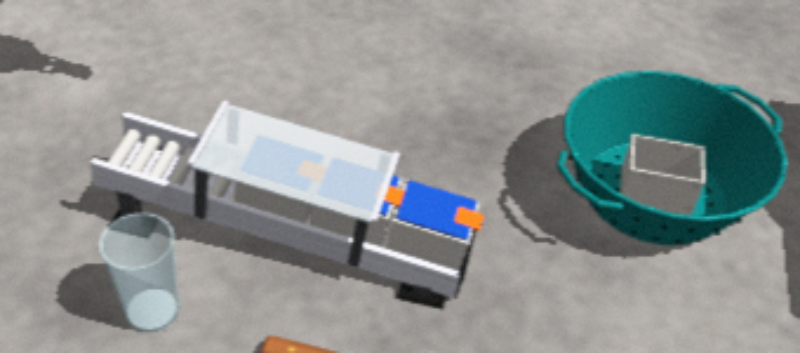

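All three tubs are queued from the stop, at about (437,208), (355,185) and (283,165), with tabs downhill. The empty is in the colander and the arm is clear, so I'm handing in.

```bash
python3 -c "
from h import *
finish_job(); print(current_time())"
```

```text
the job is handed in; nothing more can be done
the job is handed in; nothing more can be done
```

The chute is reloaded and the job handed in, at about 76 s on the robot's clock. `finish_job` gave no verdict.

- **Empty tub:** I lifted it out of the low end and set it in the colander. In the last picture it stands upright near the middle.
- **Full tubs:** Only three were present; I saw no fourth in any view. I pressed each lid until it stopped hard at 60 mm, and close looks afterwards read 60.5 mm. I then set each tub in at the high end, tab downhill.
- **Knocked tub:** The far tub was moved about 20 mm during the run. I found it again with the wrist camera before pressing and gripping it.
- **Last checks:** The front tub rests 41–44 mm uphill of the stop by its lid (40 mm is its place) and within 1 mm of the centre line. The other two are queued right behind it under the cover, tabs downhill, but I could only see them through the clear cover and did not measure them. The tumbler showed no shift and the arm never went near the scraper. No check failed.

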